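Close the toy tub with its clip-down lid

ROBOT

A 6-joint arm with a two-finger parallel gripper is mounted at the origin on the work surface. World frame = base frame: x ahead of the robot, y to its left, z up, the work surface at z = 0. Lengths are in m, angles in rad, forces in N, time in s.
With the tool pointing down it reaches from about 0.375 to 0.9 m from the base axis. Payload 3.1 kg.
Tool frame: the origin (TCP) lies on the centre line of the jaws, within the pads' length; the fingertips stand 19 mm ahead of it and the grasp point (between the pads) is the TCP; z points along the fingers, y is the line along which they close (so a half turn about z gives the same grasp; the last joint's range is limited). The gripper opens to 85 mm and grips with 20 to 120 N. Pads are 22 mm wide; open, the fingers measure 114 mm over their backs; the gripper's body (76 mm by 85 mm) begins 54 mm behind the grasp point. The pads swing forward as they close: fully open they stand 13 mm farther back than shut.
Start: joints at [-1.409, 0.527, 1.433, -0, 1.181, -0.178], TCP at [0.208, -0.589, 0.25] pointing down, gripper open.
Joint ranges: [-3.08, 3.08], [-0.75, 2.2], [0.22, 2.44], [-1.43, 4.57], [0, 2.65], [-2.85, 2.85]. Speed limits (rad/s): [2.79, 2.79, 3.14, 3.14, 3.14, 3.14].

INTERFACE

Orientations are given as a unit quaternion [x, y, z, w].
In Python, from station import manip, cams, sign_off gives the robot as it stands.
- The arm moves only by the tool carry_out, never from a script. Its argument "targets" is a list that holds one entry, the list of rows, each a list of 7 numbers: the shift along the tool's x, y, z in cm, then the turn, a rotation vector about the tool's x, y, z in degrees, then the finger opening in cm, from 0 to 8.54. A call has 1 to 12 rows; each row is the pose to reach, as a shift and turn from the pose commanded when the call began, along the tool's axes at that moment; what a row does not reach only later rows make up. A row lasts 1/12 s, in which the tool goes at most 41.7 mm and 7.16 degrees, less where a joint would pass 70% of its speed; a pose out of reach is approached as far as the arm can. A call with a gripper value outside its range is refused whole. The fingers move at their own pace and stop on an object; "force" is the grip in N (left out, the last holds). Time passes only in rows, so rows that repeat a pose let the fingers close. It gives the time, the measured TCP pose, the force, the opening and the grip force at its end, in the units of the state.
- manip.sense(): the state, without advancing time (a new reading comes with each control period).
- cams.snapshot(name): name is "scene" or "top" or "wrist"; returns the picture (400x640x3 uint8, red, green, blue); there is no depth.
- cams.camera_info(name): a dict with "K" (3x3 intrinsics, pixels), "T" (4x4, takes a point from camera to world coordinates). Camera axes: x right, y down, z forward; pixel columns grow to the right and rows downward; lengths in m; the calibration is good to about 2 mm. A picture is of the moment at which its call begins: read the wrist's pose just before it. camera_info takes no time and is no camera call; for the wrist camera it gives the pose at the moment of the call.
- sign_off(): hands the job in; it is judged then, once.
The state is a dict: "t": time; "q": joint angles; "qd": joint speeds; "tau": joint torques, N m; "tcp_pos": TCP position; "tool_rot": TCP orientation; "force": force on the tool from outside, world axes, zero at the start; "ft_torque": the same for the moment, N m; "finger_gap": opening from 0.0 (shut) to 1.0 (fully open); "gripper_force": force on a finger pad.
Only numpy, scipy, OpenCV 4.12 (cv2) and the standard library are available. Lean on these libraries where they do the work, as an engineer would, in place of code of your own. Each camera call takes 0.05 s, during which the arm holds its last target. There are 200 camera calls.

TASK

Take the blue lid out of its stand and lay it flat on the green mat with the knob up, and let go of it there. Then close the clear toy tub with it: the lid level and fully home on the rim, with both orange clips snapped over its edge. Keep the tub upright and about where it stands, and leave the other things on the desk where they are.

Things in the scene. Friction and masses are not known exactly. Their poses are not given: they have to be found in the camera images.
- lid: Round blue lid, 0.15 kg (varies): flange disc 136 mm across, 8 mm thick; below it a plug 96 mm across, 14 mm deep (lower 5 mm tapers to 88); on top a round knob. Origin: on the axis at the flange's underside, the face that rests on the tub's rim; +z along the axis to the knob; x, y do not matter. Starts on edge in the stand. Lying flat knob up, its origin is 14 mm above what it lies on.
- lid_knob (a point): Centre of the top of the lid's white knob, 38 mm from the lid's origin along its z. The knob is a cylinder 36 mm across and 30 mm high standing on the flange.
- stand: White lid stand, fixed, base 130 x 160 x 12 mm. Origin: centre of underside; +x is the way the lid's knob faces, away from the robot. The lid leans 15 degrees back on its plate (robot's side), on two low pads with 4 mm lips, its origin 88 mm above the stand's. It comes out upward along the plate; its top 48 mm stand above the plate and can be pinched across the flange, 20 mm deep before the plug.
- mat: Green mat, fixed, 260 mm along its x by 220 mm along its y, 3 mm thick. Origin: centre of its underside; z up.
- tub: Open round clear tub part filled with toy bricks, loose on the desk, 0.9 kg (varies), 108 mm across, mouth 100 mm, 90 mm high. Origin: centre of its underside, z up. Orange sprung clips, 30 mm wide, stand on its +y and -y sides and reach 120 mm above its underside.
- tub_rim (a point): Centre of the tub's mouth at rim height, 90 mm above its underside. The closed lid's origin lies at this point, its z axis up.
- clip_a (a joint): Sprung clip on the tub's +y side; rad, 0 = upright (its spring holds it there), grows as its top swings outward, at most 0.5. Hinge 45 mm up, 66 mm from the tub's axis. Its nose, underside 99.5 mm up, reaches in to 63 mm from the axis, over a seated lid's edge. A slope above the nose lets a lid pressed straight down (roughly 5 to 15 N) push it out 0.1 rad and snap under it.
- clip_b (a joint): The same clip on the tub's -y side.
- paint_jar: Bystander: amber paint jar with red cap, 56 mm diameter, 75 mm high. Origin: centre of underside.
- tape_roll: Bystander: yellow roll of tape lying flat, 90 mm diameter, 25 mm high. Origin: centre of underside.
- toy_car: Bystander: red toy car with white roof, 90 x 52 x 51 mm. Origin: centre of underside, x along the car.
- cup: Bystander: orange cup, 72 mm diameter, 80 mm high. Origin: centre of underside.
- brick: Bystander: blue toy brick, 64 x 32 x 30 mm. Origin: centre of underside.
- glue_bottle: Bystander: white glue bottle with orange cap, 50 mm diameter, 130 mm high. Origin: centre of underside.
There are look-alikes about, which are no part of the job. Of the things that look like the lid, the middle-sized one is meant.

How it is judged:
By the outcome, as a careful person would: the job done as asked, in the order asked, and still so for the second after the job is handed in, with the robot touching nothing.
It also fails if it takes over 58 s, if anything falls off the work surface, if the arm or the gripper's body presses on something with over 40 N, if the wrist force passes 120 N, or if a joint passes its speed limit or range.

## Working session

There is one attempt and no reset: what is moved stays moved. The work goes in short steps, Python scripts to look and compute and a tool call to move; the robot and the scene stay as the last step left them, time stands still between calls to the robot, and variables do not carry over. Pictures are saved under pics/ and viewed, at most 10 in all, crops included, and the job is handed in when it is done.

Besides the shell and the picture viewer there is one more tool, called after "Emit:" in YAML: its name, and indented under it one key for each argument. carry_out: Moves the arm, as the interface text tells. Its arguments: {"type":"object","properties":{"targets":{"type":"array"},"force":{"type":"number"}},"required":["targets"]}

```bash
ls; mkdir -p pics
python3 - <<'E'
from station import manip,cams
import cv2
s=manip.sense(); print({k:(s[k]) for k in ('t','tcp_pos','tool_rot','finger_gap','force')})
for n in ('scene','top'):
    cv2.imwrite(f'pics/{n}0.png',cams.snapshot(n)[:,:,::-1]); i=cams.camera_info(n); print(n,i['K'],i['T'])
E
```

```text
pics
{'t': 0.0, 'tcp_pos': array([ 0.20822083, -0.58858478,  0.24933451]), 'tool_rot': array([ 9.85601232e-01,  1.69082973e-01, -4.77868231e-08, -1.07673623e-03]), 'finger_gap': 1.0037336802061445, 'force': array([-0.038893  , -0.33989959, -0.87025882])}
scene [[378.3580859    0.         320.21493696]
 [  0.         378.3580859  199.30444626]
 [  0.           0.           1.        ]] [[-0.76541577  0.55125631 -0.33204696  0.90084671]
 [ 0.64350365  0.66080713 -0.38631204  0.42017302]
 [ 0.00646205 -0.50936276 -0.86052764  0.96408242]
 [ 0.          0.          0.          1.        ]]
top [[511.65814265   0.         326.42385878]
 [  0.         511.65814265 198.83300674]
 [  0.           0.           1.        ]] [[-0.01188886 -0.98273456  0.18463867  0.25484695]
 [-0.99983687  0.01419428  0.01116929  0.01028636]
 [-0.01359726 -0.18447576 -0.982743    1.64122843]
 [ 0.          0.          0.          1.        ]]
```

View pics/top0.png

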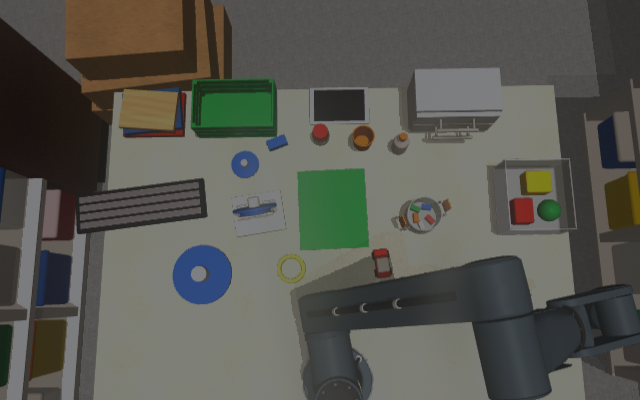

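View pics/scene0.png

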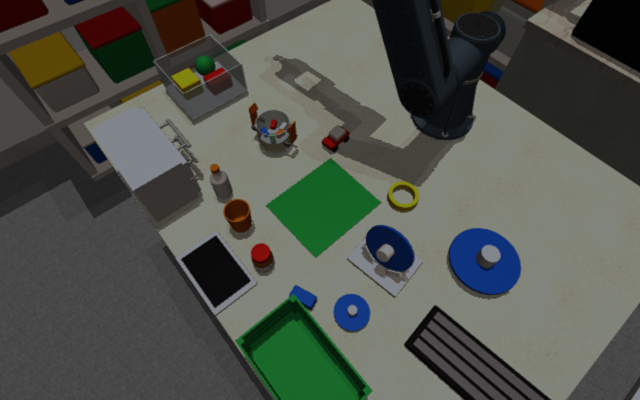

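The things that look like the lid are at top-view pixels (202,274), large and flat, (245,164), small and flat, and (255,210), on edge in the white stand. The one in the stand is middle-sized and starts on edge, so it fits the description. I'll confirm it in an enlarged crop, with the tub alongside.

Run:
```python
import cv2,numpy as np
t=cv2.imread('pics/top0.png');s=cv2.imread('pics/scene0.png')
def c(im,u,v,w,h): return cv2.resize(im[v:v+h,u:u+w],(400,300),interpolation=cv2.INTER_CUBIC)
cv2.imwrite('pics/crop1.png',np.vstack([np.hstack([c(t,218,180,80,60),c(t,384,180,80,60)]),np.hstack([c(s,340,215,100,75),c(s,230,90,80,60)])]))
```

```text
(no output)
```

View pics/crop1.png

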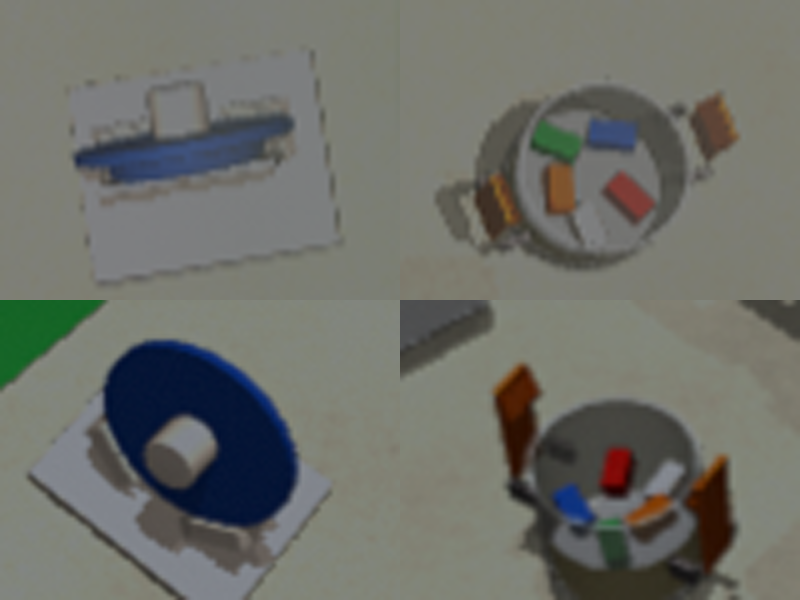

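The crop confirms it: the lid in the stand (top view about 255,210) has the white knob and is middle-sized, between the large and the small one. The tub is at about (424,214), with its clips at about (403,221) and (447,204). Next I turn the pixels into positions.

```bash
cat > h.py <<'E'
import numpy as np,cv2
from scipy.spatial.transform import Rotation as R
from station import manip,cams
def ray(n,uv,z,info=None):
    i=info or cams.camera_info(n);K,T=np.array(i['K']),np.array(i['T'])
    d=T[:3,:3]@np.linalg.solve(K,[uv[0],uv[1],1]);o=T[:3,3]
    return o+d*(z-o[2])/d[2]
def proj(n,p,info=None):
    i=info or cams.camera_info(n);K,T=np.array(i['K']),np.array(i['T'])
    c=K@(T[:3,:3].T@(np.array(p)-T[:3,3]));return c[:2]/c[2]
E
python3 - <<'E'
from h import *
np.set_printoptions(precision=4,suppress=True)
print('stand',[ray('top',p,.012)[:2] for p in [(231.6,198),(280,190),(286,228),(237.4,236.6)]])
print('mat',[ray('top',p,.003)[:2] for p in [(298.5,170.5),(365,168.5),(369,247.5),(300,250)]])
print('rim',ray('top',(424,214.4),.09),'clips',ray('top',(447,204.4),.12),ray('top',(403.4,221.4),.12))
print('rim scene',ray('scene',(230+(617-400)/5,90+(450-300)/5),.09))
print('tips sc',ray('scene',(230+(518-400)/5,90+(388-300)/5),.12),ray('scene',(230+(717-400)/5,90+(475-300)/5),.12))
for n,p,z in [('bigLid',(202,274),0),('smalllid',(245,164),0),('tape',(291,268),.02),('car',(382,263),.03),('cup',(363,138),.08),('glue',(401,142),.1),('jar',(320,133),.075)]: print(n,ray('top',p,z))
# lid rim top px vs model
print('flange ends',ray('top',(218+75/5,180+160/5),.09),ray('top',(218+293/5,180+120/5),.09))
s=manip.sense();print(R.from_quat(s['tool_rot']).as_matrix()); w=cams.camera_info('wrist');print(w['T'],w['K'])
E
```

```text
stand [array([0.5682, 0.3369]), array([0.5924, 0.1796]), array([0.4676, 0.1597]), array([0.442 , 0.3154])]
mat [array([0.6589, 0.1198]), array([ 0.6624, -0.0993]), array([ 0.4024, -0.1053]), array([0.3973, 0.1154])]
rim [ 0.4935 -0.27    0.09  ] clips [ 0.5184 -0.3351  0.12  ] [ 0.4686 -0.2021  0.12  ]
rim scene [ 0.4921 -0.28    0.09  ]
tips sc [ 0.5225 -0.3342  0.12  ] [ 0.4726 -0.2029  0.12  ]
bigLid [0.3252 0.4284 0.    ]
smalllid [0.6845 0.2973 0.    ]
tape [0.3396 0.1428 0.02  ]
car [ 0.351  -0.1427  0.03  ]
cup [ 0.7428 -0.0903  0.08  ]
glue [ 0.7217 -0.2073  0.1   ]
jar [0.7632 0.0461 0.075 ]
flange ends [0.5092 0.316  0.09  ] [0.5323 0.1817 0.09  ]
[[ 0.9428  0.3334 -0.0003]
 [ 0.3334 -0.9428  0.002 ]
 [ 0.0004 -0.002  -1.    ]]
[[ 0.3329 -0.9004 -0.2801  0.2789]
 [-0.943  -0.3187 -0.0963 -0.565 ]
 [-0.0025  0.2962 -0.9551  0.3736]
 [ 0.      0.      0.      1.    ]] [[324.3859   0.     319.2514]
 [  0.     324.3859 205.8329]
 [  0.       0.       1.    ]]
```

```bash
cat >> h.py <<'E'
def rel(p,Rm,s=None):
    s=s or manip.sense();R0=R.from_quat(s['tool_rot']);
    print('row',np.round(R0.inv().apply(np.array(p)-s['tcp_pos'])*100,2).tolist(),np.round((R0.inv()*R.from_matrix(Rm)).as_rotvec(degrees=True),2).tolist())
def frame(y,z):
    return np.stack([np.cross(y,z),y,z],1)
def lidgrasp(yaw,tilt=15):
    a,t=np.radians([yaw,tilt]);s=np.array([np.cos(a),np.sin(a),0]);k=np.array([0,0,1.])
    lz=s*np.cos(t)+k*np.sin(t);u=-s*np.sin(t)+k*np.cos(t)
    return lz,u,frame(lz,-u)
E
python3 - <<'E'
from h import *
lz,u,G=lidgrasp(9.4); o=np.array([.5208,.2488,.088])
print(lz,u); rel(o+.004*lz+.069*u+.09*u,G)
E
```

```text
[0.95295553 0.15776077 0.25881905] [-0.25534366 -0.04227187  0.96592583]
row [53.71, -69.18, 0.84] [-12.56, 10.36, -79.45]
```

Emit:
carry_out:
  targets:
    - [[53.7, -69.2, 0.8, -12.6, 10.4, -79.4, 8.5], [53.7, -69.2, 0.8, -12.6, 10.4, -79.4, 8.5], [53.7, -69.2, 0.8, -12.6, 10.4, -79.4, 8.5], [53.7, -69.2, 0.8, -12.6, 10.4, -79.4, 8.5], [53.7, -69.2, 0.8, -12.6, 10.4, -79.4, 8.5], [53.7, -69.2, 0.8, -12.6, 10.4, -79.4, 8.5], [53.7, -69.2, 0.8, -12.6, 10.4, -79.4, 8.5], [53.7, -69.2, 0.8, -12.6, 10.4, -79.4, 8.5], [53.7, -69.2, 0.8, -12.6, 10.4, -79.4, 8.5], [53.7, -69.2, 0.8, -12.6, 10.4, -79.4, 8.5], [53.7, -69.2, 0.8, -12.6, 10.4, -79.4, 8.5], [53.7, -69.2, 0.8, -12.6, 10.4, -79.4, 8.5]]

```text
t: 1.1
tcp_pos: [0.3654, -0.113, 0.2457]
tool_rot: [0.64, 0.757, 0.1, 0.086]
force: [2.2, -0.2, -0.3]
finger_gap: 0.999
gripper_force: 0.0
```

Run:
```python
from h import *
s=manip.sense();print(s['t'],s['tcp_pos'],s['q'].round(4) if hasattr(s['q'],'round') else s['q'],s['tool_rot'])
lz,u,G=lidgrasp(9.4); o=np.array([.5208,.2488,.088])
rel(o+.004*lz+.069*u+.09*u,G)
```

```text
1.1 [ 0.36544116 -0.11297065  0.24565331] [-0.7551  0.1342  2.1524  0.3188  0.7172 -1.1481] [0.64037377 0.75676267 0.09951232 0.08560952]
row [33.12, 16.9, 4.8] [0.09, 0.09, 0.14]
```

Emit:
carry_out:
  targets:
    - [[33.1, 16.9, 4.8, 0, 0, 0, 8.5], [33.1, 16.9, 4.8, 0, 0, 0, 8.5], [33.1, 16.9, 4.8, 0, 0, 0, 8.5], [33.1, 16.9, 4.8, 0, 0, 0, 8.5], [33.1, 16.9, 4.8, 0, 0, 0, 8.5], [33.1, 16.9, 4.8, 0, 0, 0, 8.5], [33.1, 16.9, 4.8, 0, 0, 0, 8.5], [33.1, 16.9, 4.8, 0, 0, 0, 8.5], [33.1, 16.9, 4.8, 0, 0, 0, 8.5], [33.1, 16.9, 4.8, 0, 0, 0, 8.5], [33.1, 16.9, 4.8, 0, 0, 0, 6.0], [33.1, 16.9, 4.8, 0, 0, 0, 6.0]]

```text
t: 2.1
tcp_pos: [0.4841, 0.2403, 0.2419]
tool_rot: [0.641, 0.756, 0.098, 0.085]
force: [-1.1, -0.3, 0.1]
finger_gap: 0.74
gripper_force: 0.0
```

```bash
cat >> h.py <<'E'
def wshot(name):
    i=cams.camera_info('wrist');im=cams.snapshot('wrist');cv2.imwrite(f'pics/{name}.png',im[:,:,::-1]);np.savez(f'pics/{name}.npz',K=i['K'],T=i['T']);return i
E
python3 - <<'E'
from h import *
s=manip.sense();print(s['t'],s['tcp_pos'],np.round(s['q'],4))
lz,u,G=lidgrasp(9.4); o=np.array([.5208,.2488,.088])
rel(o+.004*lz+.069*u+.09*u,G)
i=wshot('w1')
for p in (o+.008*lz+.068*u,o+.068*u,o+.038*lz): print(proj('wrist',p,i))
# kinematic check orientation
q=s['q'];M=R.from_quat(s['tool_rot'])
for s4 in (1,-1):
  for s6 in (1,-1):
    C=(R.from_euler('ZYZYZ',[q[0],q[1]+q[2],s4*q[3],q[4],s6*q[5]])).inv()*M
    print(s4,s6,C.as_rotvec(degrees=True))
E
```

```text
2.1 [0.48414806 0.24025927 0.241921  ] [ 0.2691  0.3503  1.8238 -0.045   0.7093  0.135 ]
row [0.24, 0.04, -0.06] [-0.09, 0.13, 0.04]
[327.10718105 213.04045412]
[315.64016189 213.02992082]
[358.96439    188.90626499]Traceback (most recent call last):
  File "<stdin>", line 11, in <module>
  File "scipy/spatial/transform/_rotation.pyx", line 1413, in scipy.spatial.transform._rotation.Rotation.from_euler
ValueError: Expected axis specification to be a non-empty string of upto 3 characters, got ZYZYZ
```

View pics/w1.png

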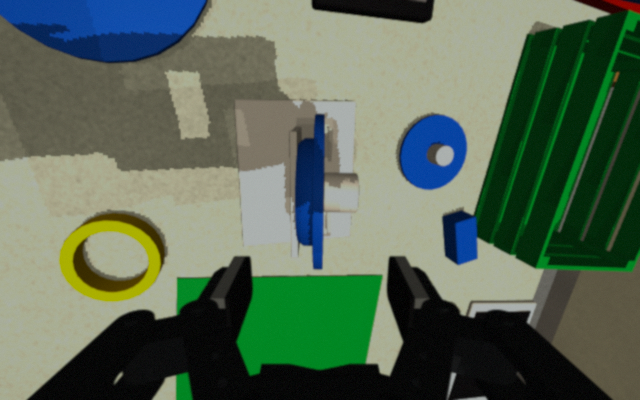

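The wrist view shows the stand lid edge-on: flange at columns 313–324, rows 113–268, and knob top near (357,192). That is about 1.5 mm to the −y side of my estimate in the tool frame, and the yaw matches. Now I move down and pinch the flange.

Emit:
carry_out:
  targets:
    - [[0, -0.1, 5, 0, 0, 0, 5.0], [0, -0.1, 5, 0, 0, 0, 5.0], [0, -0.1, 8.9, 0, 0, 0, 4.0], [0, -0.1, 8.9, 0, 0, 0, 4.0], [0, -0.1, 8.9, 0, 0, 0, 0.4], [0, -0.1, 8.9, 0, 0, 0, 0.4], [0, -0.1, 8.9, 0, 0, 0, 0.4], [0, -0.1, 8.9, 0, 0, 0, 0.4], [0, -0.1, 8.9, 0, 0, 0, 0.4], [0, -0.1, 8.9, 0, 0, 0, 0.4], [0, -0.1, 8.9, 0, 0, 0, 0.4], [0, -0.1, 8.9, 0, 0, 0, 0.4]]
  force: 40

```text
t: 3.15
tcp_pos: [0.5077, 0.2437, 0.159]
tool_rot: [0.641, 0.756, 0.101, 0.087]
force: [-2.4, -3.7, 8.4]
finger_gap: 0.077
gripper_force: 43.3
```

```bash
cat >> h.py <<'E'
C0=None
def ori(q,s4=1,s6=1):
    f=lambda a,v:R.from_euler(a,v)
    return f('z',q[0])*f('y',q[1]+q[2])*f('z',s4*q[3])*f('y',q[4])*f('z',s6*q[5])
def log():
    s=manip.sense()
    with open('log.txt','a') as fo: fo.write(' '.join(f'{v:.5f}' for v in [*s['q'],*s['tcp_pos'],*s['tool_rot']])+'\n')
    return s
E
python3 - <<'E'
from h import *
s=log();print(s['t'],s['tcp_pos'],np.round(s['q'],4),s['finger_gap'],s['gripper_force'],s['force'])
lz,u,G=lidgrasp(9.4); o=np.array([.5208,.2488,.088])
rel(o+.004*lz+.069*u,G)
D=[([-1.409,.527,1.433,0,1.181,-.178],[.98560,.16908,0,-.00108]),([-0.7551,0.1342,2.1524,0.3188,0.7172,-1.1481],[0.64037377,0.75676267,0.09951232,0.08560952]),(s['q'],s['tool_rot'])]
for s4 in (1,-1):
  for s6 in (1,-1):
    print(s4,s6,[(ori(q,s4,s6).inv()*R.from_quat(r)).as_rotvec(degrees=True).round(1) for q,r in D])
E
```

```text
3.15 [0.50773232 0.24374361 0.15904665] [ 0.2635  0.5126  1.8539 -0.0584  0.5107  0.1465] 0.0774078327706268 43.25679302215576 [-2.41373061 -3.66305641  8.373795  ]
row [0.29, -0.12, 0.32] [0.27, 0.14, 0.02]
1 1 [array([ 0.1,  0.1, 90. ]), array([ 0.,  0., 90.]), array([-0.,  0., 90.])]
1 -1 [array([ 0.1,  0.1, 69.6]), array([  0. ,  -0. , -41.6]), array([ -0. ,   0. , 106.8])]
-1 1 [array([ 0.1,  0.1, 90. ]), array([-26.6, -10.1, 116. ]), array([ 2.1, -2.9, 84.1])]
-1 -1 [array([ 0.1,  0.1, 69.6]), array([-16.9,  16.9, -13.4]), array([  2.6,  -2.6, 100.9])]
```

Emit:
carry_out:
  targets:
    - [[0, 0, -1.5, 0, 0, 0, 0.4], [0, 0, -4, 0, 0, 0, 0.4], [0, 0, -7, 0, 0, 0, 0.4], [0, 0, -10, 0, 0, 0, 0.4], [0, 0, -14, 0, 0, 0, 0.4], [0, 0, -18, 0, 0, 0, 0.4], [0, 0, -18, 0, 0, 0, 0.4]]
  force: 50

```text
t: 3.73
tcp_pos: [0.4627, 0.2379, 0.3393]
tool_rot: [0.64, 0.755, 0.106, 0.09]
force: [1.4, 0.9, -0.1]
finger_gap: 0.074
gripper_force: 50.3
```

Run:
```python
from h import *
s=log();print(s['t'],s['tcp_pos'],s['finger_gap'],s['gripper_force'],s['force'])
cv2.imwrite('pics/s2.png',cv2.resize(cams.snapshot('scene')[150:310,280:500,::-1],None,fx=2.5,fy=2.5))
D=[([-1.409,.527,1.433,0,1.181,-.178],[.20822,-.58858,.24933],[.98560,.16908,0,-.00108]),([-0.7551,0.1342,2.1524,0.3188,0.7172,-1.1481],[0.36544116,-0.11297065,0.24565331],[0.64037377,0.75676267,0.09951232,0.08560952]),([0.2691,0.3503,1.8238,-0.045,0.7093,0.135],[0.48414806,0.24025927,0.241921],None)]
D+=[(l[:6],l[6:9],l[9:]) for l in np.loadtxt('log.txt')]
C=R.from_euler('z',np.pi/2)
A=[];b=[]
for q,p,_ in D:
    r1=R.from_euler('z',q[0]).as_matrix();r2=r1@R.from_euler('y',q[1]).as_matrix();r3=r1@R.from_euler('y',q[1]+q[2]).as_matrix();Rt=ori(q).as_matrix()
    A.append(np.stack([r1[:,0],r1[:,2],r2[:,2],r3[:,0],r3[:,2],Rt[:,2]],1));b.append(p)
A=np.vstack(A);b=np.hstack(b)
for lam in (0,1e-4,1e-3):
    x=np.linalg.lstsq(np.vstack([A,lam*np.eye(6)]),np.r_[b,np.zeros(6)],rcond=None)[0]
    print(lam,x.round(4),'max mm',np.abs(A@x-b).max()*1e3)
print(np.linalg.svd(A)[1])
```

```text
3.7333 [0.46273432 0.23793683 0.33928593] 0.07433253299007735 50.29454827308655 [ 1.44908409  0.90734466 -0.12154185]
0 [-0.0424  0.4238  0.6174  0.1388  0.4125  0.4276] max mm 111.98963908203935
0.0001 [-0.0424  0.4238  0.6174  0.1388  0.4125  0.4276] max mm 111.98963892101827
0.001 [-0.0424  0.4238  0.6174  0.1388  0.4125  0.4276] max mm 111.98962298384477
[4.36271293 3.25711409 0.40285423 0.32440569 0.24777674 0.17035206]
```

View pics/s2.png

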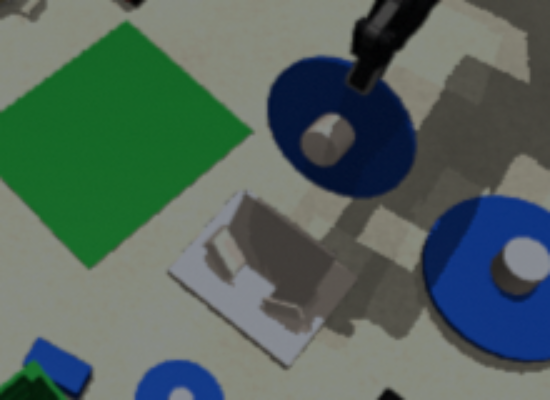

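```bash
cat > kin.py <<'E'
from h import *
def cols(q):
    m=lambda a,v:R.from_euler(a,v).as_matrix()
    r1=m('z',q[0]);r2=r1@m('y',q[1]);r3=r1@m('y',q[1]+q[2]);r4=r3@m('z',q[3]);r5=r4@m('y',q[4])
    return np.stack([r1[:,0],r1[:,2],r2[:,2],r3[:,0],r3[:,2],r5[:,2],r1[:,1],r4[:,1],r5[:,0]],1)
D=[([-1.409,.527,1.433,0,1.181,-.178],[.20822,-.58858,.24933]),([-0.7551,0.1342,2.1524,0.3188,0.7172,-1.1481],[0.36544116,-0.11297065,0.24565331]),([0.2691,0.3503,1.8238,-0.045,0.7093,0.135],[0.48414806,0.24025927,0.241921])]
def fit(use,lam=1e-4):
    d=D+[(l[:6],l[6:9]) for l in np.loadtxt('log.txt')]
    A=np.vstack([cols(q)[:,use] for q,p in d]);b=np.hstack([p for q,p in d]);n=len(use)
    x=np.linalg.lstsq(np.vstack([A,lam*np.eye(n)]),np.r_[b,np.zeros(n)],rcond=None)[0]
    return x,np.abs(A@x-b).max()*1e3
E
python3 - <<'E'
from kin import *
for use in ([0,1,2,3,4,5,6],[0,1,2,4,5,6],[1,2,4,5,6],[1,2,3,4,5,6],[1,2,4,5,6,7],[1,2,4,5,6,8],[1,2,4,5,6,7,8],list(range(9))):
    x,e=fit(use);print(use,x.round(4),e.round(2))
E
```

```text
[0, 1, 2, 3, 4, 5, 6] [0.001  0.2747 0.5881 0.1145 0.3903 0.279  0.1109] 0.65
[0, 1, 2, 4, 5, 6] [-0.0465  0.1585  0.5762  0.3855  0.2481  0.1116] 21.54
[1, 2, 4, 5, 6] [0.1317 0.5543 0.3458 0.2215 0.1123] 25.85
[1, 2, 3, 4, 5, 6] [0.2748 0.5884 0.1141 0.391  0.2794 0.1109] 0.76
[1, 2, 4, 5, 6, 7] [ 0.1344  0.55    0.3492  0.2171  0.156  -0.0442] 22.12
[1, 2, 4, 5, 6, 8] [0.1376 0.5682 0.3663 0.2252 0.1116 0.0238] 23.6
[1, 2, 4, 5, 6, 7, 8] [ 0.1385  0.5616  0.3646  0.2208  0.1479 -0.0365  0.0186] 22.2
[0, 1, 2, 3, 4, 5, 6, 7, 8] [-0.004   0.2767  0.5887  0.1146  0.3915  0.2815  0.109   0.0019 -0.0034] 0.26
```

The crop shows the lid lifted clear of the stand, with the gripper at its top edge and the knob facing away. Next I use the fitted arm model to plan how to lay it flat.

```bash
cat >> kin.py <<'E'
X,_=fit([1,2,3,4,5,6]) if True else 0
d1,L2,a3,L3,Lt,oy=X
lo=np.array([-3.08,-.75,.22,-1.43,0,-2.85]);hi=np.array([3.08,2.2,2.44,4.57,2.65,2.85])
def ik(p,Rm):
    w=p-Lt*Rm[:,2];rho=np.hypot(w[0],w[1])
    q1=np.arctan2(w[1],w[0])-np.arcsin(oy/rho);r=np.sqrt(rho**2-oy**2);h=w[2]-d1
    l=np.hypot(a3,L3);c=(r*r+h*h-L2**2-l*l)/(2*L2*l)
    if abs(c)>1:return None
    e=np.arccos(c);q3=e-np.arctan2(a3,L3);q2=np.arctan2(r,h)-np.arctan2(l*np.sin(e),L2+l*np.cos(e))
    M=(R.from_euler('y',q2+q3).inv()*R.from_euler('z',q1).inv()*R.from_matrix(Rm)*R.from_euler('z',-np.pi/2))
    z4,y5,z6=M.as_euler('ZYZ')
    if y5<0: z4+=np.pi;y5=-y5;z6+=np.pi
    wrap=lambda v,l:(v-l)%(2*np.pi)+l
    return np.array([q1,q2,q3,wrap(z4,-1.6),y5,wrap(z6,-np.pi)])
def flat(phi,a):
    f,a=np.radians([phi,a]);h=np.array([np.cos(f),np.sin(f),0]);k=np.array([0,0,1.])
    z=h*np.cos(a)-k*np.sin(a);y=h*np.sin(a)+k*np.cos(a)
    return frame(y,z)
def lidTCP(c,F,r=.072):  # c = lid origin
    return np.array(c)+.004*F[:,1]-r*F[:,2]
E
python3 - <<'E'
from kin import *
np.set_printoptions(precision=2,suppress=True)
s=manip.sense();print(ik(s['tcp_pos'],R.from_quat(s['tool_rot']).as_matrix())-s['q'])
from scipy.spatial.transform import Slerp
for a in (12,15,20):
  for phi in (-90,-70,-60,-50,-40,-30,30,45,60,75,90):
    F=flat(phi,a);c=np.array([.55,0.,.003+.044*np.sin(np.radians(a))+.014]);p=lidTCP(c,F);q=ik(p,F)
    if q is None: print(a,phi,None);continue
    ok=np.all((q>lo)&(q<hi))
    p0=p+[0,0,.2];sl=Slerp([0,1],R.concatenate([R.from_quat(s['tool_rot']),R.from_matrix(F)]))
    Q=[ik(s['tcp_pos']+(p0-s['tcp_pos'])*t,sl(t).as_matrix()) for t in np.linspace(0,1,21)]
    if any(v is None for v in Q): print(a,phi,q,ok,'path none');continue
    Q=np.array(Q+[q]);print(a,phi,q,ok,'path',np.all((Q>lo)&(Q<hi)),'minq5',Q[:,4].min(),'maxstep',np.abs(np.diff(Q,axis=0)).max(0), 'w',(p-Lt*F[:,2]))
E
```

```text
[ 0. -0. -0. -0.  0.  0.]
12 -90 [ 0.39  1.18  1.44 -1.13  1.57  2.66] True path True minq5 0.820180601252299 maxstep [0.03 0.32 0.06 0.12 0.11 0.24] w [0.55 0.34 0.1 ]
12 -70 [ 0.43  1.16  1.73 -1.44  1.39  2.88] False path False minq5 0.7226092366793015 maxstep [0.02 0.38 0.07 0.13 0.06 0.31] w [0.43 0.32 0.1 ]
12 -60 [0.43 1.17 1.87 4.64 1.35 3.04] False path False minq5 0.6546761548639667 maxstep [0.02 0.42 0.07 6.2  0.07 0.36] w [0.38 0.3  0.1 ]
12 -50 [ 0.41  1.21  2.01  4.41  1.38 -3.07] False path False minq5 0.5726183024202693 maxstep [0.01 0.47 0.08 6.2  0.1  5.9 ] w [0.33 0.26 0.1 ]
12 -40 [ 0.34  1.27  2.15  4.15  1.51 -2.9 ] False path False minq5 0.47300850667966726 maxstep [0.01 0.53 0.1  6.11 0.22 5.91] w [0.29 0.22 0.1 ]
12 -30 [ 0.22  1.38  2.28  3.88  1.75 -2.79] True path False minq5 0.36006792678225197 maxstep [0.01 0.59 0.12 6.03 0.35 6.21] w [0.25 0.17 0.1 ]
12 30 [-0.97  1.38  2.28  1.74  1.43  2.62] True path False minq5 0.3809906580097896 maxstep [0.08 0.59 0.12 0.3  0.11 6.22] w [ 0.25 -0.17  0.1 ]
12 45 [-0.95  1.24  2.08  1.44  1.34  2.97] False path Fals
[... 3032 characters left out ...]
31  2.7 ] True path False minq5 0.42263407327984437 maxstep [0.08 0.64 0.05 0.23 0.1  5.65] w [ 0.27 -0.16  0.16]
20 45 [-0.92  1.11  2.12  1.47  1.21  3.04] False path False minq5 0.5435415939278028 maxstep [0.08 0.51 0.05 0.17 0.09 5.77] w [ 0.32 -0.23  0.16]
20 60 [-0.87  1.06  1.91  1.17  1.28 -2.98] False path False minq5 0.635421313037588 maxstep [0.08 0.42 0.05 0.15 0.17 0.37] w [ 0.39 -0.28  0.16]
20 75 [-0.8   1.06  1.7   0.95  1.43 -2.82] True path True minq5 0.7049456071988538 maxstep [0.08 0.36 0.05 0.14 0.2  0.28] w [ 0.46 -0.32  0.16]
20 90 [-0.71  1.09  1.5   0.79  1.61 -2.73] True path True minq5 0.7580809632252413 maxstep [0.08 0.32 0.06 0.14 0.21 0.23] w [ 0.55 -0.33  0.16]
```

Run:
```python
from kin import *
np.set_printoptions(precision=3,suppress=True)
from scipy.spatial.transform import Slerp
s=manip.sense()
for phi in (95,100,105):
    a=14;F=flat(phi,a);t=np.radians(a);c=np.array([.58,.03,.003+.044*np.sin(t)+.014*np.cos(t)]);p=lidTCP(c,F)
    p0=p+[0,0,.15];r0=R.from_quat(s['tool_rot']);sl=Slerp([0,1],R.concatenate([r0,R.from_matrix(F)]))
    Q=np.array([ik(s['tcp_pos']+(p0-s['tcp_pos'])*t,sl(t).as_matrix()) for t in np.linspace(0,1,21)]+[ik(p,F)])
    print(phi,p,Q[-2],Q[-1],np.all((Q>lo)&(Q<hi)),Q.min(0),Q.max(0),np.abs(np.diff(Q[:-1],axis=0)).max(0))
    rel(p0,F)
    # lowest lid point along path
    print([ (lambda P,M:(P+.072*M[:,2]+.068*M[:,2])[2])(s['tcp_pos']+(p0-s['tcp_pos'])*t,sl(t).as_matrix()).round(3) for t in np.linspace(0,1,6)])
```

```text
95 [ 0.586 -0.039  0.049] [-0.632  0.941  1.407  0.866  1.861 -2.547] [-0.632  1.175  1.354  0.834  1.741 -2.687] True [-0.632  0.171  1.354 -0.038  0.727 -2.687] [0.277 1.175 1.979 1.006 1.861 0.131] [0.082 0.056 0.075 0.156 0.083 0.255]
row [-29.26, 3.7, 15.33] [-48.26, 63.88, -61.96]
[np.float64(0.201), np.float64(0.184), np.float64(0.175), np.float64(0.17), np.float64(0.168), np.float64(0.165)]
100 [ 0.592 -0.038  0.049] [-0.602  0.962  1.335  0.83   1.926 -2.537] [-0.602  1.19   1.283  0.791  1.805 -2.669] True [-0.604  0.172  1.283 -0.038  0.746 -2.669] [0.277 1.19  1.96  0.972 1.926 0.131] [0.083 0.056 0.078 0.155 0.085 0.257]
row [-29.28, 4.28, 15.49] [-46.76, 67.54, -65.52]
[np.float64(0.201), np.float64(0.184), np.float64(0.175), np.float64(0.17), np.float64(0.168), np.float64(0.165)]
105 [ 0.598 -0.037  0.049] [-0.572  0.985  1.264  0.795  1.991 -2.531] [-0.572  1.206  1.212  0.751  1.87  -2.657] True [-0.577  0.174  1.212 -0.038  0.764 -2.657] [0.277 1.206 1.942 0.94  1.991 0.131] [0.084 0.057 0.082 0.153 0.088 0.259]
row [-29.25, 4.86, 15.66] [-45.16, 71.19, -69.06]
[np.float64(0.201), np.float64(0.184), np.float64(0.175), np.float64(0.171), np.float64(0.169), np.float64(0.165)]
```

Emit:
carry_out:
  targets:
    - [[-1.8, 0.3, 1, -2.9, 4.2, -4.1, 0.4], [-3.7, 0.5, 1.9, -5.8, 8.4, -8.2, 0.4], [-5.5, 0.8, 2.9, -8.8, 12.7, -12.3, 0.4], [-7.3, 1.1, 3.9, -11.7, 16.9, -16.4, 0.4], [-9.2, 1.3, 4.8, -14.6, 21.1, -20.5, 0.4], [-11, 1.6, 5.8, -17.5, 25.3, -24.6, 0.4], [-12.8, 1.9, 6.8, -20.5, 29.5, -28.7, 0.4], [-14.6, 2.1, 7.7, -23.4, 33.8, -32.8, 0.4], [-16.5, 2.4, 8.7, -26.3, 38, -36.9, 0.4], [-18.3, 2.7, 9.7, -29.2, 42.2, -41, 0.4], [-20.1, 2.9, 10.6, -32.1, 46.4, -45, 0.4], [-22, 3.2, 11.6, -35.1, 50.7, -49.1, 0.4]]
  force: 60

```text
t: 4.78
tcp_pos: [0.5568, 0.0274, 0.2258]
tool_rot: [0.291, 0.862, 0.415, 0.003]
force: [0.1, 0.7, -1.1]
finger_gap: 0.073
gripper_force: 61.3
```

```bash
cat > tgt.py <<'E'
from kin import *
def place(phi=100,a=14,up=0.,c=(.58,.03)):
    F=flat(phi,a);t=np.radians(a);return lidTCP(np.array([*c,.003+.044*np.sin(t)+.014*np.cos(t)]),F)+[0,0,up],F
E
python3 - <<'E'
from tgt import *
s=log();print(s['t'],s['tcp_pos'],np.round(s['q'],2),s['finger_gap'],s['gripper_force'],s['force'],fit([1,2,3,4,5,6]))
rel(*place(up=.15))
E
```

```text
4.7833 [0.55676159 0.027407   0.22575041] [-0.55  0.57  1.81  0.91  1.2  -2.02] 0.07252153212598432 61.29498481750488 [ 0.09751029  0.70361499 -1.08015753] (array([0.2733354 , 0.58837325, 0.11371777, 0.39103548, 0.27809451,
       0.11089466]), np.float64(0.8614822008263245))
row [-6.85, -3.37, -2.01] [-22.14, 30.15, -31.09]
```

Emit:
carry_out:
  targets:
    - [[-1, -0.5, -0.3, -2.9, 4, -4.2, 0.4], [-2, -1, -0.6, -5.9, 8, -8.3, 0.4], [-3, -1.5, -0.9, -8.9, 12.1, -12.4, 0.4], [-4, -2, -1.2, -11.8, 16.1, -16.6, 0.4], [-5, -2.5, -1.5, -14.8, 20.1, -20.7, 0.4], [-6, -3, -1.8, -18, 24.5, -25.3, 0.4], [-6.9, -3.4, -2, -22.1, 30.2, -31.1, 0.4], [-6.9, -3.4, -2, -22.1, 30.2, -31.1, 0.4], [-6.9, -3.4, -2, -22.1, 30.2, -31.1, 0.4], [-6.9, -3.4, -2, -22.1, 30.2, -31.1, 0.4], [-6.9, -3.4, -2, -22.1, 30.2, -31.1, 0.4]]

```text
t: 5.7
tcp_pos: [0.5917, -0.0359, 0.1992]
tool_rot: [-0.067, 0.786, 0.612, -0.055]
force: [-0.5, 0.7, -0.7]
finger_gap: 0.074
gripper_force: 61.4
```

Run:
```python
from tgt import *
s=log();print(s['t'],s['tcp_pos'],np.round(s['q'],2),s['finger_gap'],s['gripper_force'],s['force'])
p,F=place(up=.15);rel(p,F);rel(*place())
S=cams.snapshot('scene');T=cams.snapshot('top')
a=cv2.resize(S[60:260,200:440,::-1],(480,400));b=cv2.resize(T[110:270,280:480,::-1],(500,400))[:,100:420]
cv2.imwrite('pics/s3.png',np.hstack([a,b]))
```

```text
5.7 [ 0.59173947 -0.03591418  0.19924566] [-0.6   0.96  1.34  0.83  1.92 -2.53] 0.07439640156916795 61.385310888290405 [-0.50468929  0.6992808  -0.72710259]
row [0.01, -0.12, -0.17] [-0.13, 0.03, -0.28]
row [-0.06, -14.66, 3.49] [-0.13, 0.03, -0.28]
```

View pics/s3.png

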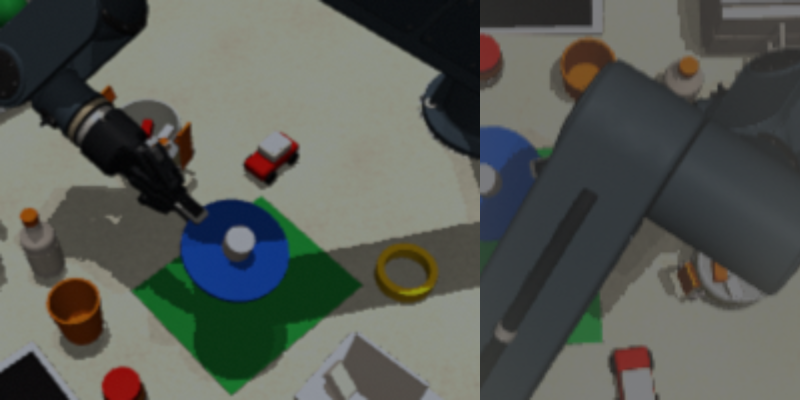

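The scene crop shows the lid held nearly level, knob up, above the mat, with the hand coming in between the tub and the glue bottle. I lower it in two steps.

Emit:
carry_out:
  targets:
    - [[0, -3.5, 0.8, 0, 0, 0, 0.4], [0, -7, 1.6, 0, 0, 0, 0.4], [0, -10, 2.3, 0, 0, 0, 0.4], [0, -12, 2.8, 0, 0, 0, 0.4], [0, -13, 3.1, 0, 0, 0, 0.4], [0, -13, 3.1, 0, 0, 0, 0.4], [0, -13.5, 3.2, 0, 0, 0, 0.4], [0, -14, 3.3, 0, 0, 0, 0.4], [0, -14.3, 3.4, 0, 0, 0, 0.4], [0, -14.3, 3.4, 0, 0, 0, 0.4]]

```text
t: 6.63
tcp_pos: [0.5923, -0.0385, 0.0528]
tool_rot: [-0.068, 0.786, 0.612, -0.054]
force: [0.5, -0.2, -1.9]
finger_gap: 0.072
gripper_force: 61.4
```

Run:
```python
from tgt import *
s=log();print(s['t'],s['tcp_pos'],np.round(s['q'],2),s['finger_gap'],s['gripper_force'],s['force'])
rel(*place())
```

```text
6.6333 [ 0.59228526 -0.03846095  0.05281801] [-0.6   1.18  1.29  0.79  1.8  -2.66] 0.07168862734766704 61.3962185382843 [ 0.52571805 -0.23214892 -1.86760632]
row [0.02, -0.4, 0.17] [-0.16, 0.02, -0.15]
```

Emit:
carry_out:
  targets:
    - [[0, -0.2, 0, 0, 0, 0, 0.4], [0, -0.4, 0.1, 0, 0, 0, 0.4], [0, -0.5, 0.1, 0, 0, 0, 0.4], [0, -0.5, 0.1, 0, 0, 0, 0.4]]

```text
t: 6.97
tcp_pos: [0.5923, -0.0387, 0.0483]
tool_rot: [-0.067, 0.785, 0.613, -0.054]
force: [1.0, -1.5, 1.6]
finger_gap: 0.068
gripper_force: 61.7
```

Emit:
carry_out:
  targets:
    - [[0, 0, 0, 0, 0, 0, 1.2], [0, 0, 0, 0, 0, 0, 2.0], [0, 0, 0, 0, 0, 0, 3.0], [0, 0, 0, 0, 0, 0, 3.0], [0, 0, -1, 0, 0, 0, 3.0], [0, 0, -2, 0, 0, 0, 3.0], [0, 0, -3.5, 0, 0, 0, 3.0], [0, 0, -5, 0, 0, 0, 3.0], [0, 0, -7, 0, 0, 0, 3.0], [0, 0, -7, 0, 0, 0, 3.0]]

```text
t: 7.8
tcp_pos: [0.6057, -0.1108, 0.0656]
tool_rot: [-0.067, 0.787, 0.611, -0.051]
force: [0.1, -0.8, 0.5]
finger_gap: 0.346
gripper_force: 0.0
```

Run:
```python
from tgt import *
s=log();print(s['t'],s['tcp_pos'],s['finger_gap'],s['gripper_force'],s['force'])
S=cams.snapshot('scene');cv2.imwrite('pics/s4full.png',S[:,:,::-1])
i=cams.camera_info('scene')
# knob: white blob on blue; flange: blue mask over mat
hsv=cv2.cvtColor(S,cv2.COLOR_RGB2HSV);m=cv2.inRange(hsv,(105,120,30),(128,255,255));m[:,:255]=0;m[:130]=0;m[240:]=0;m[:,385:]=0
cs=sorted(cv2.findContours(m,0,1)[0],key=cv2.contourArea)[-1];e=cv2.fitEllipse(cv2.convexHull(cs));print(e,cv2.contourArea(cs))
print(ray('scene',e[0],.023))
for c in ([.58,.03,.025],[.58,.03,.055]): print(proj('scene',c))
# expected ellipse axes for a flat lid
th=np.linspace(0,2*np.pi,60);P=np.array([proj('scene',[.58+.068*np.cos(t),.03+.068*np.sin(t),.025]) for t in th],np.float32);print(cv2.fitEllipse(P))
```

```text
7.8 [ 0.60566694 -0.11083547  0.06555556] 0.34634102233490555 0.0 [ 0.05954262 -0.79855845  0.46667758]
((315.0649108886719, 214.19705200195312), (42.17606735229492, 47.36481857299805), 88.17669677734375) 1519.0
[0.58033966 0.02579273 0.023     ]
[316.1077086  214.80132872]
[316.07626973 209.62451813]
((316.09478759765625, 215.49407958984375), (42.616329193115234, 48.327884674072266), 89.52985382080078)
```

The lid's outline in the scene picture (ellipse centre 315,214, axes 42×47 px) matches a lid lying flat at about (0.580, 0.027). It's free on the mat, so I plan the knob grasp.

```bash
cat >> tgt.py <<'E'
def down(yaw):
    a=np.radians(yaw);return frame(np.array([np.cos(a),np.sin(a),0]),np.array([0,0,-1.]))
E
python3 - <<'E'
from tgt import *
np.set_printoptions(precision=3,suppress=True)
from scipy.spatial.transform import Slerp
s=manip.sense();r0=R.from_quat(s['tool_rot']);p1=s['tcp_pos']+[0,-.0,.16];F=down(20.5);p2=np.array([.58,.027,.24])
Q=[ik(s['tcp_pos'],r0.as_matrix())];sl=Slerp([0,1],R.concatenate([r0,R.from_matrix(F)]))
Q+=[ik(p1+(p2-p1)*t,sl(t).as_matrix()) for t in np.linspace(0,1,21)];Q=np.array(Q)
print(np.all((Q>lo)&(Q<hi)),Q[0],Q[1],Q[-1],np.abs(np.diff(Q[1:],axis=0)).max(0));rel(p1,r0.as_matrix());rel(p2,F)
E
```

```text
True [-0.671  1.192  1.165  0.756  1.913 -2.618] [-0.671  0.965  1.205  0.813  2.045 -2.474] [-0.146  0.48   1.557 -0.     1.105 -0.503] [0.046 0.039 0.05  0.084 0.077 0.149]
row [-0.0, 15.5, -3.95] [0.0, 0.0, 0.0]
row [0.16, 20.36, 9.08] [62.57, -51.79, 66.67]
```

Emit:
carry_out:
  targets:
    - [[0, 3.9, -1, 0, 0, 0, 3], [0, 7.8, -2, 0, 0, 0, 4], [0, 11.6, -3, 0, 0, 0, 5], [0, 15.5, -4, 0, 0, 0, 6], [0, 15.8, -3, 3.9, -3.2, 4.2, 7], [0, 16.1, -2, 7.8, -6.5, 8.3, 7], [0, 16.5, -1.2, 11.7, -9.7, 12.5, 7], [0, 16.8, -0.4, 15.6, -12.9, 16.7, 7], [0, 17.1, 0.4, 19.6, -16.2, 20.8, 7], [0, 17.4, 1.2, 23.5, -19.4, 25, 7], [0, 17.7, 2, 27.4, -22.7, 29.2, 7], [0, 18, 2.8, 31.3, -25.9, 33.3, 7]]

```text
t: 8.85
tcp_pos: [0.5913, -0.0351, 0.2325]
tool_rot: [0.282, 0.897, 0.34, -0.031]
force: [0.4, 0.4, -1.8]
finger_gap: 0.817
gripper_force: 0.0
```

Run:
```python
from tgt import *
s=log();print(s['t'],s['tcp_pos'],np.round(s['q'],2))
rel([.58,.027,.24],down(20.5))
```

```text
8.85 [ 0.59127895 -0.0350714   0.23252506] [-0.55  0.59  1.59  0.68  1.3  -1.81]
row [4.14, 3.64, 3.17] [31.03, -26.05, 33.19]
```

Emit:
carry_out:
  targets:
    - [[0.5, 0.5, 0.4, 3.9, -3.3, 4.1, 7], [1, 0.9, 0.8, 7.8, -6.5, 8.3, 7], [1.6, 1.4, 1.2, 11.6, -9.8, 12.4, 7], [2.1, 1.8, 1.6, 15.5, -13, 16.6, 7], [2.6, 2.3, 2, 19.4, -16.3, 20.7, 7], [3.1, 2.7, 2.4, 23.3, -19.5, 24.9, 7], [3.6, 3.2, 2.8, 27.2, -22.8, 29, 7], [4.1, 3.6, 3.2, 31, -26.1, 33.2, 7], [4.1, 3.6, 3.2, 31, -26.1, 33.2, 7], [4.1, 3.6, 3.2, 31, -26.1, 33.2, 7]]

```text
t: 9.68
tcp_pos: [0.5803, 0.0281, 0.2391]
tool_rot: [0.566, 0.824, 0.002, 0.0]
force: [-0.3, -1.0, 0.1]
finger_gap: 0.818
gripper_force: 0.0
```

Run:
```python
from tgt import *
s=log();print(s['t'],s['tcp_pos'],np.round(s['q'],2))
rel([.58,.027,.24],down(20.5))
i=wshot('w2');T=cams.snapshot('top');cv2.imwrite('pics/t2.png',T[:,:,::-1])
for p in ([.58,.027,.055],[.58,.027,.025]): print(proj('wrist',p,i))
im=cv2.imread('pics/w2.png');g=cv2.inRange(cv2.cvtColor(im,cv2.COLOR_BGR2HSV),(105,120,20),(128,255,255));
cs=sorted(cv2.findContours(g,0,1)[0],key=cv2.contourArea)[-2:]
for c in cs:
    if cv2.contourArea(c)>500:
        e=cv2.fitEllipse(cv2.convexHull(c));print(e,cv2.contourArea(c),ray('wrist',e[0],.025,i))
```

```text
9.6833 [0.58026076 0.02807107 0.23914484] [-0.15  0.48  1.56  0.    1.1  -0.51]
row [-0.09, -0.06, -0.09] [0.22, -0.15, 0.52]
[319.24232047 186.88339718]
[319.1555048  180.21122662]
((536.0225219726562, 93.57965850830078), (61.190765380859375, 84.32002258300781), 24.377214431762695) 2996.0 [0.74889485 0.18534515 0.025     ]
((316.89593505859375, 178.652587890625), (122.75779724121094, 124.97099304199219), 89.62403869628906) 11876.5 [0.57714827 0.02772113 0.025     ]
```

View pics/w2.png

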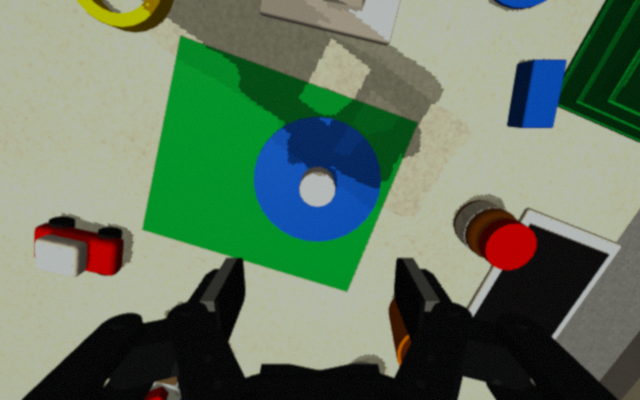

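The wrist view shows the lid lying flat, fully on the mat, knob up: disc centre (317,179), knob centre (318,187). That puts its axis at (0.578, 0.0275). Next I grip the knob.

Emit:
carry_out:
  targets:
    - [[0, -0.2, 4, 0, 0, 0, 7], [0, -0.2, 8, 0, 0, 0, 7], [0, -0.2, 12, 0, 0, 0, 6.5], [0, -0.2, 15, 0, 0, 0, 6], [0, -0.2, 17.5, 0, 0, 0, 5.5], [0, -0.2, 19, 0, 0, 0, 5], [0, -0.2, 19.2, 0, 0, 0, 4.5], [0, -0.2, 19.2, 0, 0, 0, 3.2], [0, -0.2, 19.2, 0, 0, 0, 3.2], [0, -0.2, 19.2, 0, 0, 0, 3.2], [0, -0.2, 19.2, 0, 0, 0, 3.2], [0, -0.2, 19.2, 0, 0, 0, 3.2]]
  force: 60

```text
t: 10.78
tcp_pos: [0.58, 0.0261, 0.0484]
tool_rot: [0.568, 0.823, 0.002, 0.001]
force: [-0.4, 0.5, -2.2]
finger_gap: 0.404
gripper_force: 59.8
```

Run:
```python
from tgt import *
s=log();print(s['t'],s['tcp_pos'],s['finger_gap']*85.4,s['gripper_force'],s['force'])
rel([.578,.0275,.047],down(20.5))
```

```text
10.7833 [0.58001298 0.026069   0.04838856] 34.49246836224772 59.756834506988525 [-0.3562722   0.47135302 -2.15872951]
row [0.21, -0.14, 0.14] [0.32, -0.02, 0.23]
```

Emit:
carry_out:
  targets:
    - [[0, 0, -1, 0, 0, 0, 3.2], [0, 0, -4, 0, 0, 0, 3.2], [0, 0, -8, 0, 0, 0, 3.2], [0, 0, -12, 0, 0, 0, 3.2], [0, 0, -16, 0, 0, 0, 3.2], [0, 0, -20, 0, 0, 0, 3.2], [-3, -1.6, -22, 0, 0, 0, 3.2], [-6, -3.2, -24, 0, 0, 0, 3.2], [-9.5, -5, -25, 0, 0, 0, 3.2], [-13, -6.8, -25, 0, 0, 0, 3.2], [-16.5, -8.6, -25, 0, 0, 0, 3.2], [-20, -10.4, -25, 0, 0, 0, 3.2]]
  force: 80

```text
t: 11.78
tcp_pos: [0.5514, -0.1995, 0.2983]
tool_rot: [0.568, 0.823, 0.002, 0.001]
force: [0.4, -0.9, -1.3]
finger_gap: 0.399
gripper_force: 79.9
```

Emit:
carry_out:
  targets:
    - [[-3.5, -1.9, 0, 0, 0, 0, 3.2], [-7, -3.8, 0, 0, 0, 0, 3.2], [-10.5, -5.7, 0, 0, 0, 0, 3.2], [-14, -7.5, 0, 0, 0, 0, 3.2], [-15.3, -8.2, 0, 0, 0, 0, 3.2], [-15.3, -8.2, 0, 0, 0, 0, 3.2], [-15.3, -8.2, 0, 0, 0, 0, 3.2], [-15.3, -8.2, 0, 0, 0, 0, 3.2]]

```text
t: 12.45
tcp_pos: [0.5295, -0.3687, 0.2963]
tool_rot: [0.568, 0.823, 0.002, -0.0]
force: [-0.4, -0.1, -1.8]
finger_gap: 0.398
gripper_force: 80.0
```

Run:
```python
from tgt import *
s=log();print(s['t'],s['tcp_pos'],s['finger_gap']*85.4,s['gripper_force'],s['force'])
i=wshot('w3')
S=cams.snapshot('scene');cv2.imwrite('pics/s5full.png',S[:,:,::-1])
print(proj('wrist',[.494,-.27,.09],i))
```

```text
12.45 [ 0.52950854 -0.36869828  0.29632481] 33.985310545232856 79.98223900794983 [-0.44007172 -0.14624757 -1.78583859]
[321.66033987  72.72253088]
```

View pics/w3.png

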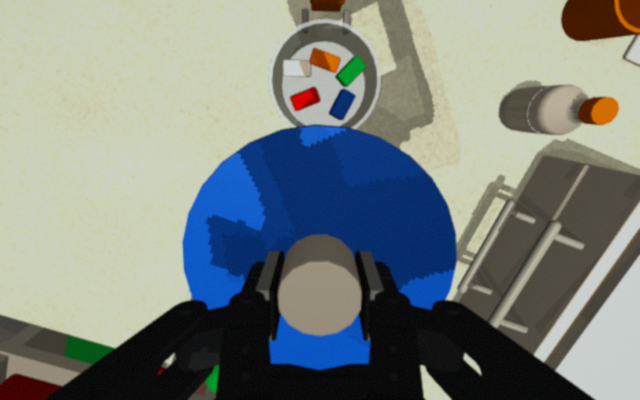

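The wrist view shows the lid held by its knob (disc spanning columns 183–456, centred at 320). The tub's rim is centred near (326,74) and one clip is at (327,5). I refine both with a circle fit.

```bash
cat > circ.py <<'E'
from tgt import *
from scipy.optimize import minimize
from scipy.ndimage import map_coordinates as mc
th=np.linspace(0,2*np.pi,240,endpoint=False)
def fitc(name,png,circles,p0,mask=None,info=None):
    im=cv2.GaussianBlur(cv2.imread(png),(0,0),1).astype(float)
    g=sum(np.hypot(cv2.Sobel(im[...,c],-1,1,0),cv2.Sobel(im[...,c],-1,0,1)) for c in range(3))
    i=info or cams.camera_info(name);K,T=np.array(i['K']),np.array(i['T'])
    def sc(v):
        t=0
        for r,z in circles:
            P=np.stack([v[0]+r*np.cos(th),v[1]+r*np.sin(th),np.full_like(th,z)],1)
            c=(P-T[:3,3])@T[:3,:3]@K.T;uv=c[:,:2]/c[:,2:]
            m=np.ones(len(uv),bool) if mask is None else mask(uv,P)
            t+=mc(np.minimum(g,250),[uv[m,1],uv[m,0]],order=1,mode='constant').mean()
        return t
    G=[(sc([p0[0]+a,p0[1]+b]),p0[0]+a,p0[1]+b) for a in np.arange(-.012,.0121,.001) for b in np.arange(-.012,.0121,.001)]
    b=max(G);r=minimize(lambda v:-sc(v),b[1:],method='Nelder-Mead',options=dict(xatol=1e-5,initial_simplex=[[b[1],b[2]],[b[1]+.001,b[2]],[b[1],b[2]+.001]]))
    return r.x.round(4),round(-r.fun,1)
E
python3 - <<'E'
from circ import *
i=dict(np.load('pics/w3.npz'))
for cs in ([(.054,.09)],[(.050,.09)],[(.054,.09),(.050,.09)]):
    print('wrist',cs,fitc('wrist','pics/w3.png',cs,(.494,-.27),lambda uv,P:(uv[:,1]<120)&(uv[:,1]>18),i))
    print('scene0',fitc('scene','pics/scene0.png',cs,(.494,-.27)),'top0',fitc('top','pics/top0.png',cs,(.494,-.27)))
z=.2963-.0234
print('lid',fitc('wrist','pics/w3.png',[(.068,z)],(.5295,-.3687),lambda uv,P:uv[:,1]<250,i))
s=manip.sense();Rm=R.from_quat(s['tool_rot'])
print('tool rot dev',(R.from_matrix(down(20.5)).inv()*Rm).as_rotvec(degrees=True))
E
```

```text
wrist [(0.054, 0.09)] (array([ 0.5   , -0.2814]), np.float64(182.7))
scene0 (array([ 0.5016, -0.276 ]), np.float64(233.2)) top0 (array([ 0.4962, -0.2687]), np.float64(204.5))
wrist [(0.05, 0.09)] (array([ 0.499, -0.277]), np.float64(250.0))
scene0 (array([ 0.497 , -0.2741]), np.float64(233.4)) top0 (array([ 0.4957, -0.2696]), np.float64(212.1))
wrist [(0.054, 0.09), (0.05, 0.09)] (array([ 0.4992, -0.2769]), np.float64(386.5))
scene0 (array([ 0.5014, -0.2768]), np.float64(459.1)) top0 (array([ 0.4958, -0.269 ]), np.float64(415.6))
lid (array([ 0.5291, -0.3706]), np.float64(250.0))
tool rot dev [-0.22107085  0.12616051 -0.34904275]
```

```bash
sed -i 's/np.minimum(g,250)/np.minimum(g,CL)/; s/^th=/CL=600\nth=/' circ.py
python3 - <<'E'
from circ import *
i=dict(np.load('pics/w3.npz'))
m=lambda uv,P:(uv[:,1]<122)&(uv[:,1]>12)
for cs in ([(.054,.09)],[(.050,.09)],[(.054,.09),(.050,.09)]):
    print(fitc('wrist','pics/w3.png',cs,(.499,-.277),m,i),fitc('wrist','pics/w3.png',cs,(.499,-.277),lambda uv,P:m(uv,P)&(abs(uv[:,0]-326)>22),i))
im=cv2.imread('pics/w3.png').astype(int).sum(2)//3
print(im[75,262:292],im[75,362:392]);print(im[8:40,326],im[8:40,300],im[8:40,350])
for x in [(.499,-.277),(.496,-.272)]:
    for r in (.05,.054):
        P=np.array([proj('wrist',[x[0]+r*np.cos(t),x[1]+r*np.sin(t),.09],i) for t in th]);print(x,r,P.min(0),P.max(0))
E
```

```text
(array([ 0.4997, -0.2813]), np.float64(332.5)) (array([ 0.5039, -0.2757]), np.float64(304.3))
(array([ 0.499 , -0.2765]), np.float64(596.1)) (array([ 0.499 , -0.2764]), np.float64(596.9))
(array([ 0.499 , -0.2766]), np.float64(796.3)) (array([ 0.4989, -0.2766]), np.float64(750.9))
[200 199 198 198 196 191 193 201 203 193 158 111  92  91  91  91  93  92
  89  95 111 147 170 179 181 184 184 188 186 188] [174 147 102  83  81  82  82  81  81  80  81  80  80  87 124 175 196 196
 182 158 145 135 131 128 126 127 124 126 128 123]
[ 30  30  44  80 110 120 113 110 111 117 142 170 181 183 163 121  89  85
  90  95  89  83  81  83  81  83  82  81  81  80  78  79] [129 127 124 124 123 122 122 121 120 122 125 120 122 121 124 127 154 176
 183 185 173 147 106  81  76  73  75  78  77  76  78  79] [114 111 105  99  96 104 126 136 130 121 116 112 113 115 117 125 131 156
 176 183 183 168 135  99  85  82  80  81  82  82  81  82]
(0.499, -0.277) 0.05 [271.49894826  23.40527914] [376.35030861 135.4999182 ]
(0.499, -0.277) 0.054 [267.29102042  18.45733624] [380.55294401 139.56460029]
(0.496, -0.272) 0.05 [270.14587178  16.2933674 ] [375.57185101 129.6171972 ]
(0.496, -0.272) 0.054 [265.91459433  11.2884662 ] [379.79735313 133.72425041]
```

Emit:
carry_out:
  targets:
    - [[3, 0.1, 0, 0, 0, 0, 3.2], [6, 0.2, 0, 0, 0, 0, 3.2], [9, 0.3, 1, 0, 0, 0, 3.2], [9.7, 0.4, 4, 0, 0, 0, 3.2], [9.7, 0.4, 7, 0, 0, 0, 3.2], [9.7, 0.4, 10, 0, 0, 0, 3.2], [9.7, 0.4, 11.6, 0, 0, 0, 3.2], [9.7, 0.4, 11.6, 0, 0, 0, 3.2], [9.7, 0.4, 11.6, 0, 0, 0, 3.2]]
  force: 100

```text
t: 13.3
tcp_pos: [0.4995, -0.2765, 0.18]
tool_rot: [0.568, 0.823, 0.002, -0.0]
force: [0.1, 0.3, -1.3]
finger_gap: 0.4
gripper_force: 88.4
```

Run:
```python
from circ import *
s=log();print(s['t'],s['tcp_pos'],s['finger_gap']*85.4,s['gripper_force'],s['force'],s['ft_torque'])
rel([.499,-.2765,.18],down(20.5))
S=cams.snapshot('scene');cv2.imwrite('pics/s6full.png',S[:,:,::-1]);T=cams.snapshot('top');cv2.imwrite('pics/t6full.png',T[:,:,::-1])
i=cams.camera_info('wrist');cv2.imwrite('pics/w6.png',cams.snapshot('wrist')[:,:,::-1])
z=s['tcp_pos'][2]-.0314
print(fitc('scene','pics/s6full.png',[(.068,z),(.068,z+.008)],s['tcp_pos'][:2]),s['tcp_pos'][:2])
b=lambda im:cv2.resize(im,(400,300),interpolation=cv2.INTER_CUBIC)
W=cv2.imread('pics/w6.png')
cv2.imwrite('pics/v9.png',np.vstack([np.hstack([b(S[80:170,210:330,::-1]),b(T[165:255,364:484,::-1])]),np.hstack([b(W),b(W[0:225,170:470])])]))
```

```text
13.3 [ 0.49950503 -0.27653412  0.18004266] 34.124859563030576 88.38801383972168 [ 0.08963318  0.33984096 -1.29980763] [0.03258905 0.03122547 0.04469733]
row [0.02, -0.05, 0.0] [0.17, -0.16, 0.33]
(array([ 0.4984, -0.279 ]), np.float64(721.2)) [ 0.49950503 -0.27653412]
```

View pics/v9.png

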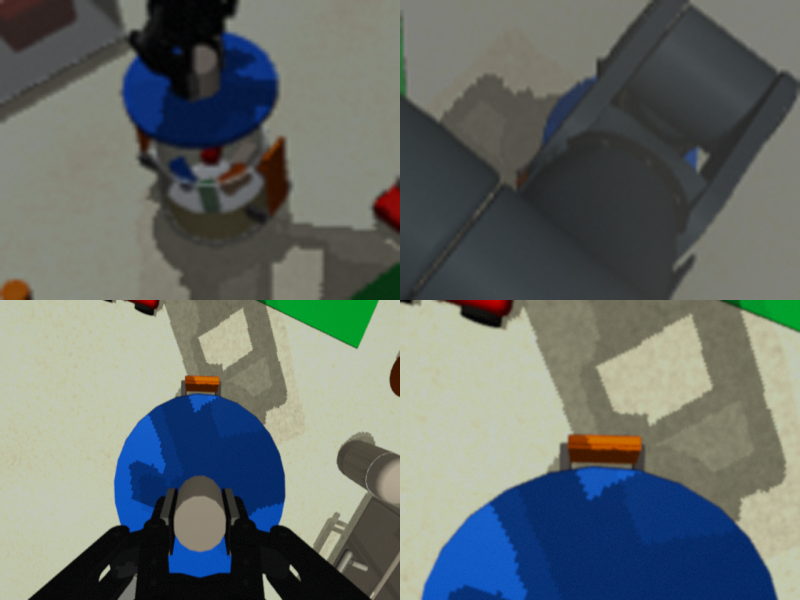

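The views show the lid level over the tub between the clips. It looks about 2 mm off: clip_a is centred at about column 324 and the lid at 320. I correct that and descend with the force in view.

Emit:
carry_out:
  targets:
    - [[0.15, 0.15, 0, 0, 0, 0, 3.2], [0.15, 0.15, 1.5, 0, 0, 0, 3.2], [0.15, 0.15, 2.5, 0, 0, 0, 3.2], [0.15, 0.15, 3.2, 0, 0, 0, 3.2], [0.15, 0.15, 3.6, 0, 0, 0, 3.2], [0.15, 0.15, 4.0, 0, 0, 0, 3.2], [0.15, 0.15, 4.0, 0, 0, 0, 3.2]]

```text
t: 14.03
tcp_pos: [0.5006, -0.276, 0.1399]
tool_rot: [0.568, 0.823, 0.002, 0.001]
force: [0.2, 0.6, -2.1]
finger_gap: 0.396
gripper_force: 88.2
```

Run:
```python
from circ import *
s=log();print(s['t'],s['tcp_pos'],s['force'],s['ft_torque']);print(R.from_quat(s['tool_rot']).inv().apply(s['force']));rel([.499,-.2765,.1214],down(20.5))
```

```text
14.0333 [ 0.50055952 -0.27601782  0.13989029] [ 0.15702594  0.61377321 -2.05116867] [ 0.04281258 -0.05216501  0.02374037]
[0.51581258 0.35595602 2.05326577]
row [0.01, -0.17, 1.85] [0.23, -0.08, 0.23]
```

Emit:
carry_out:
  targets:
    - [[0, 0, 0.2, 0, 0, 0, 3.2], [0, 0, 0.4, 0, 0, 0, 3.2], [0, 0, 0.6, 0, 0, 0, 3.2], [0, 0, 0.8, 0, 0, 0, 3.2], [0, 0, 0.8, 0, 0, 0, 3.2]]

```text
t: 14.45
tcp_pos: [0.5012, -0.2764, 0.1327]
tool_rot: [0.568, 0.823, 0.002, 0.002]
force: [0.6, 0.5, 1.2]
finger_gap: 0.398
gripper_force: 88.2
```

Run:
```python
from circ import *
s=log();print(s['t'],s['tcp_pos'],s['force'],s['ft_torque']);print(R.from_quat(s['tool_rot']).inv().apply(s['force']),R.from_quat(s['tool_rot']).inv().apply(s['ft_torque']));rel([.499,-.2765,.1214],down(20.5))
```

```text
14.45 [ 0.50116523 -0.2764148   0.13274406] [0.5571015  0.54548523 1.18263151] [-0.02629445 -0.24731086 -0.00088502]
[ 0.31245926  0.72016179 -1.17909699] [-0.22201586 -0.11208753  0.00043056]
row [0.07, -0.21, 1.13] [0.3, 0.03, 0.22]
```

Emit:
carry_out:
  targets:
    - [[0, -0.1, 0, 0, 0, 0, 3.2], [0, -0.25, 0, 0, 0, 0, 3.2], [0, -0.25, 0.1, 0, 0, 0, 3.2], [0, -0.25, 0.2, 0, 0, 0, 3.2], [0, -0.25, 0.2, 0, 0, 0, 3.2]]

```text
t: 14.87
tcp_pos: [0.4985, -0.2777, 0.1309]
tool_rot: [0.568, 0.823, 0.001, 0.002]
force: [0.5, 0.9, 4.3]
finger_gap: 0.399
gripper_force: 88.6
```

```bash
cat > st.py <<'E'
from circ import *
s=log();print(s['t'],s['tcp_pos']);ri=R.from_quat(s['tool_rot']).inv();print('F',ri.apply(s['force']).round(2),'M',ri.apply(s['ft_torque']).round(3),s['finger_gap']*85.4);rel([.499,-.2765,.1214],down(20.5))
E
python3 st.py
```

```text
14.8667 [ 0.49849127 -0.27766195  0.13087642]
F [ 0.7   0.77 -4.25] M [-0.147 -0.387 -0.007] 34.05724186732455
row [0.09, 0.08, 0.95] [0.23, 0.07, 0.27]
```

Emit:
carry_out:
  targets:
    - [[0.15, 0, 0, 0, 0, 0, 3.2], [0.15, 0.05, 0.2, 0, 0, 0, 3.2], [0.15, 0.05, 0.4, 0, 0, 0, 3.2], [0.15, 0.05, 0.4, 0, 0, 0, 3.2]]

```text
t: 15.2
tcp_pos: [0.4984, -0.2753, 0.1261]
tool_rot: [0.569, 0.823, 0.002, 0.001]
force: [3.0, 0.2, 1.5]
finger_gap: 0.396
gripper_force: 88.4
```

```bash
python3 st.py
```

```text
15.2 [ 0.49844893 -0.2753222   0.12608351]
F [-0.85  2.91 -1.46] M [-0.504 -0.232  0.024] 33.84656857803688
row [-0.13, 0.01, 0.47] [0.27, -0.04, 0.2]
```

Emit:
carry_out:
  targets:
    - [[0, 0.1, 0.1, 0, 0, 0, 3.2], [0, 0.1, 0.3, 0, 0, 0, 3.2], [0, 0.1, 0.4, 0, 0, 0, 3.2], [0, 0.1, 0.4, 0, 0, 0, 3.2]]

```text
t: 15.53
tcp_pos: [0.4989, -0.2748, 0.1217]
tool_rot: [0.568, 0.823, 0.002, 0.0]
force: [2.1, -0.8, -0.0]
finger_gap: 0.397
gripper_force: 88.5
```

```bash
python3 st.py
```

```text
15.5333 [ 0.49886824 -0.2747845   0.12167742]
F [-1.5   1.64  0.01] M [-0.261 -0.267  0.002] 33.88565101494351
row [-0.17, -0.05, 0.03] [0.2, -0.1, 0.23]
```

Emit:
carry_out:
  targets:
    - [[0, 0, 0.1, 0, 0, 0, 3.2], [0, 0, 0.2, 0, 0, 0, 3.2], [0, 0, 0.3, 0, 0, 0, 3.2], [0, 0, 0.3, 0, 0, 0, 3.2]]

```text
t: 15.87
tcp_pos: [0.4989, -0.2747, 0.1192]
tool_rot: [0.568, 0.823, 0.002, 0.0]
force: [1.9, -0.4, 1.8]
finger_gap: 0.391
gripper_force: 88.6
```

```bash
python3 st.py
```

```text
15.8667 [ 0.49893827 -0.27465955  0.11922666]
F [-1.01  1.64 -1.75] M [-0.115 -0.002 -0.044] 33.4098658276222
row [-0.17, -0.06, -0.22] [0.2, -0.1, 0.23]
```

Emit:
carry_out:
  targets:
    - [[0, 0, 0.1, 0, 0, 0, 3.2], [0, 0, 0.2, 0, 0, 0, 3.2], [0, 0, 0.3, 0, 0, 0, 3.2], [0, 0, 0.3, 0, 0, 0, 3.2]]

```text
t: 16.2
tcp_pos: [0.499, -0.2746, 0.1191]
tool_rot: [0.568, 0.823, 0.002, 0.001]
force: [-1.8, 2.7, 21.0]
finger_gap: 0.395
gripper_force: 90.8
```

```bash
python3 st.py
```

```text
16.2 [ 0.49899331 -0.27463988  0.11909182]
F [  3.21  -0.63 -21.03] M [0.56  0.681 0.047] 33.76648908929052
row [-0.17, -0.06, -0.23] [0.22, -0.04, 0.25]
```

The lid has bottomed: the height stopped at 0.1191 and the force rose to 21 N. I ease off, release and rise to look.

Emit:
carry_out:
  targets:
    - [[0, 0, -0.3, 0, 0, 0, 3.4], [0, 0, -0.3, 0, 0, 0, 4.0], [0, 0, -0.3, 0, 0, 0, 5.0], [0, 0, -0.3, 0, 0, 0, 5.5], [0, 0, -0.3, 0, 0, 0, 5.5], [0, 0, -2, 0, 0, 0, 5.5], [0, 0, -5, 0, 0, 0, 5.5], [0, 0, -9, 0, 0, 0, 5.5], [0, 0, -13, 0, 0, 0, 5.5], [0, 0, -16, 0, 0, 0, 5.5], [0, 0, -16, 0, 0, 0, 5.5]]

```text
t: 17.12
tcp_pos: [0.5014, -0.2776, 0.2829]
tool_rot: [0.568, 0.823, 0.001, 0.007]
force: [-0.2, -0.5, 0.4]
finger_gap: 0.643
gripper_force: 0.0
```

```bash
python3 st.py
python3 - <<'E'
from circ import *
i=wshot('w7');W=cv2.imread('pics/w7.png');S=cams.snapshot('scene');cv2.imwrite('pics/s7.png',S[:,:,::-1])
c0=(.499,-.2766)
for nm,png,inf in (('wrist','pics/w7.png',i),('scene','pics/s7.png',None)):
    for z in (.094,.096,.098,.100,.102): print(nm,z,fitc(nm,png,[(.068,z)],c0,None,inf))
u,v=proj('wrist',[*c0,.1],i).astype(int);print(u,v)
a=W[max(v-110,0):v+110,u-130:u+130]
print(a.shape)
us,vs=proj('scene',[*c0,.1]).astype(int)
b=S[vs-38:vs+38,us-38:us+38,::-1]
cv2.imwrite('pics/v10.png',np.hstack([cv2.resize(a,(400,int(400*a.shape[0]/a.shape[1])),interpolation=cv2.INTER_CUBIC)[:330],cv2.resize(b,(400,400),interpolation=cv2.INTER_CUBIC)[:330]]))
E
```

```text
17.1167 [ 0.5013903  -0.27759325  0.2828896 ]
F [-0.41 -0.33 -0.44] M [-0.031  0.007 -0.023] 54.94270235196733
row [0.35, -0.35, 16.14] [0.58, 0.59, 0.24]
wrist 0.094 (array([ 0.4985, -0.2767]), np.float64(442.0))
wrist 0.096 (array([ 0.4984, -0.2763]), np.float64(442.2))
wrist 0.098 (array([ 0.4983, -0.2759]), np.float64(414.2))
wrist 0.1 (array([ 0.4981, -0.2752]), np.float64(360.7))
wrist 0.102 (array([ 0.4978, -0.2738]), np.float64(300.7))
scene 0.094 (array([ 0.498 , -0.2767]), np.float64(432.4))
scene 0.096 (array([ 0.4988, -0.2751]), np.float64(435.9))
scene 0.098 (array([ 0.4997, -0.2736]), np.float64(439.2))
scene 0.1 (array([ 0.5006, -0.2719]), np.float64(442.1))
scene 0.102 (array([ 0.5014, -0.2702]), np.float64(444.7))
316 182
(220, 260, 3)
```

View pics/v10.png

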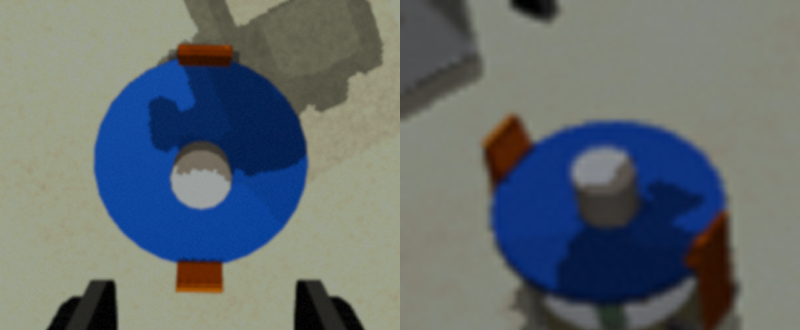

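Run:
```python
from circ import *
i=dict(np.load('pics/w7.npz'))
c=np.array([.4984,-.2762]);d=np.array([-.35,.937])
im=cv2.imread('pics/w7.png').astype(int)
for nm,u,sg,rows in (('a',320,1,range(96,124)),('b',316,-1,range(234,268))):
    print(nm)
    for v in rows:
        g=lambda z:sg*((ray('wrist',(u,v),z,i)[:2]-c)@d)*1e3
        print(v,im[v,u].tolist(),*[f'{g(z):.1f}' for z in (.098,.1,.105,.12)])
```

```text
a
96 [83, 100, 101] 78.5 78.5 78.4 78.2
97 [79, 97, 98] 77.7 77.6 77.6 77.4
98 [72, 89, 90] 76.8 76.8 76.7 76.6
99 [68, 85, 88] 75.9 75.9 75.9 75.8
100 [55, 73, 85] 75.1 75.1 75.1 75.0
101 [30, 59, 104] 74.2 74.2 74.2 74.2
102 [3, 47, 113] 73.4 73.4 73.4 73.4
103 [0, 44, 114] 72.5 72.5 72.5 72.6
104 [0, 40, 107] 71.6 71.7 71.7 71.8
105 [0, 36, 97] 70.8 70.8 70.8 71.0
106 [0, 37, 99] 69.9 69.9 70.0 70.2
107 [0, 30, 87] 69.0 69.1 69.1 69.4
108 [0, 21, 66] 68.2 68.2 68.3 68.5
109 [0, 18, 52] 67.3 67.3 67.4 67.7
110 [0, 18, 49] 66.4 66.5 66.6 66.9
111 [0, 18, 50] 65.5 65.6 65.7 66.1
112 [0, 14, 49] 64.7 64.7 64.9 65.3
113 [0, 18, 48] 63.8 63.9 64.0 64.5
114 [26, 24, 45] 62.9 63.0 63.2 63.7
115 [62, 29, 29] 62.0 62.1 62.3 62.8
116 [85, 38, 15] 61.1 61.2 61.4 62.0
117 [88, 37, 6] 60.3 60.3 60.6 61.2
118 [93, 42, 11] 59.4 59.5 59.7 60.4
119 [93, 38, 7] 58.5 58.6 58.8 59.6
120 [94, 39, 9] 57.6 57.7 58.0 58.7
121 [94, 40, 8] 56.7 56.8 57.1 57.9
122 [94, 39, 6] 55.8 55.9 56.2 57.1
123 [94, 40, 7] 54.9 55.0 55.3 56.2
b
234 [154, 66, 12] 55.7 54.9 52.8 46.5
235 [154, 66, 12] 56.8 56.0 53.9 47.5

[... 502 characters left out ...]
6 71.6 69.3 62.2
250 [0, 40, 105] 73.7 72.8 70.4 63.2
251 [0, 38, 106] 74.9 73.9 71.5 64.3
252 [0, 39, 107] 76.0 75.1 72.6 65.4
253 [0, 38, 105] 77.2 76.2 73.8 66.4
254 [0, 35, 101] 78.3 77.4 74.9 67.5
255 [0, 37, 101] 79.5 78.5 76.0 68.6
256 [0, 43, 110] 80.7 79.7 77.2 69.7
257 [0, 51, 128] 81.8 80.8 78.3 70.7
258 [0, 54, 123] 83.0 82.0 79.4 71.8
259 [0, 67, 137] 84.1 83.1 80.6 72.9
260 [0, 81, 157] 85.3 84.3 81.7 74.0
261 [30, 95, 161] 86.5 85.5 82.9 75.1
262 [84, 125, 155] 87.7 86.6 84.0 76.2
263 [117, 148, 154] 88.8 87.8 85.2 77.3
264 [130, 156, 154] 90.0 89.0 86.3 78.3
265 [133, 161, 155] 91.2 90.1 87.5 79.4
266 [133, 160, 155] 92.4 91.3 88.6 80.5
267 [133, 161, 155] 93.6 92.5 89.8 81.6
```

The last view shows the lid level on the tub. Both clips reach in to about 63 mm from the axis, over the flange edge and upright: clip_a's nose is at row 115 and clip_b's at row 241 in the full wrist picture. The arm is clear, so I hand in.

```bash
python3 -c "
from station import sign_off
print(sign_off())"
```

```text
the job is handed in; nothing more can be done
None
```

The lid was laid flat on the mat, knob up, and released; it now sits level and fully home on the tub with both clips over its edge, and the job was handed in at about 17 s of the 58 s allowed.

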